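# Re-index the guide arm of a strap cutter by its pull-ring pin

## Robot

A 6-joint arm with a two-finger parallel gripper is mounted at the origin on a cart in front of the work surface, level with it; the furniture and walls round the work are solid. World frame = base frame: x ahead of the robot, y to its left, z up, the work surface at z = 0. Lengths are in m, angles in rad, forces in N, time in s.
With the tool pointing down it reaches from about 0.25 to 0.775 m from the base axis. Payload 4 kg.
Tool frame: the origin (TCP) lies on the centre line of the jaws, within the pads' length; the fingertips stand 8 mm ahead of it and the grasp point (between the pads) lies 11 mm behind it; z points along the fingers, y is the line along which they close (so a half turn about z gives the same grasp; the last joint's range is limited). The gripper opens to 85 mm and grips with 20 to 120 N. Pads are 22 mm wide; open, the fingers measure 114 mm over their backs; the gripper's body (76 mm by 85 mm) begins 54 mm behind the grasp point. The pads swing forward as they close: fully open they stand 13 mm farther back than shut.
Start: joints at [1.18, 0.087, 1.371, -0, 1.684, -0.103], TCP at [0.156, 0.527, 0.239] pointing down, gripper open.
Joint ranges: [-3.1, 3.1], [-0.76, 2.03], [0.27, 2.55], [-1.08, 4.22], [0.17, 2.65], [-2.57, 2.57]. Speed limits (rad/s): [2.79, 2.79, 3.14, 3.14, 3.14, 3.14].

## Interface

Orientations are given as a unit quaternion [w, x, y, z].
In Python, from bench import r gives the robot as it stands. The module is installed in compiled form; this text tells all that it offers.
- The arm moves only by the tool drive_tool, never from a script. Its argument "rows" is one flat list of numbers, 7 for each row, row after row: the opening, from -1 (shut) to 1 (fully open), so that 0 is half open, then the shift along the tool's x, y, z scaled (see below), then the turn, a rotation vector about the tool's x, y, z scaled (see below). In form: [claw, dx, dy, dz, wx, wy, wz, claw, dx, dy, dz, wx, wy, wz, ...]. A call has 1 to 8 rows; each row is the pose to reach, as a shift and turn from the pose commanded when the call began, along the tool's axes at that moment; what a row does not reach only later rows make up. The controller multiplies each number of a shift by 0.5 m and each number of a turn by 90 degrees. A row lasts 1/10 s, in which the tool goes at most 50 mm and 8.59 degrees, less where a joint would pass 70% of its speed; a pose out of reach is approached as far as the arm can. A call with a number of a shift or a turn outside -1 to 1 is refused whole. A call with a gripper value outside its range is refused whole. The fingers move at their own pace and stop on an object; the grip force is fixed at half the most. Time passes only in rows, so rows that repeat a pose let the fingers close. It gives the time, the measured TCP pose, the force, the opening and the grip force at its end, in the units of the state.
- r.read_state(): the state, without advancing time (a new reading comes with each control period).
- r.snapshot(name): name is "scene" or "side" or "wrist"; returns a dict with "pixels" (480x640x3 uint8, red, green, blue), "fov_y" (degrees; the focal length in pixels is half the picture's height over the tangent of half this angle, whatever the lens; pixels are square), "cx", "cy" (the principal point, pixels), "world_from_camera" (4x4, takes a point from camera to world coordinates); the wrist camera has in their place "hand_eye" (4x4, takes a point from camera to tool coordinates, whose origin is the TCP and whose axes are the flange's). Camera axes: x right, y down, z forward; pixel columns grow to the right and rows downward; lengths in m; the calibration is good to about 2 mm. A picture is of the moment at which its call begins: read the wrist's pose just before it. There is no depth.
- r.close_job(): hands the job in; it is judged then, once.
The state is a dict: "clock": time; "q": joint angles; "joint_velocities": joint speeds; "joint_torque": joint torques, N m; "ee_pos": TCP position; "orientation": TCP orientation; "wrist_force": force on the tool from outside, world axes, zero at the start; "wrist_torque": the same for the moment, N m; "width": opening from 0.0 (shut) to 1.0 (fully open); "gripper_force": force on a finger pad.
Only numpy, scipy, OpenCV 4.12 (cv2) and the standard library are available. Lean on these libraries where they do the work, as an engineer would, in place of code of your own. Each camera call takes 0.05 s, during which the arm holds its last target. There are 200 camera calls.

## Task

The guide arm of the strap cutter is pinned square; the next cut is angled, so set the arm one hole over toward the side of the fence where the tall length stop sits. With the gripper not gripping anything, hook a fingertip through the pull ring and under its upper bow, lift the spring pin clear, swing the arm one hole, and let the pin drop fully home there; then leave the cutter, with everything else on the bench undisturbed.

Things in the scene. Friction and masses are not known exactly. Their poses are not given: they have to be found in the camera images.
- cutter: Strap cutter, fixed: dark grey-green cast base 310 x 242 mm, low steel fence along the far side, curved steel quadrant (top 26 mm up) at the near side with five 11.5 mm holes on a 170 mm radius, 15 degrees apart, the middle one square. Origin on the arm's pivot axis at bench height; x from quadrant to fence (away from the robot, turned by up to 0.3 rad), y left along the fence, z up.
- guide_arm (a joint): Swing of the dark steel guide arm (slotted bar 30 mm wide, 28 to 38 mm above the bench, from the pivot out over the quadrant) about the vertical pivot axis, rad. 0: square (along the cutter's -x); positive: ringed end to the left (cutter's +y, clockwise from above). One hole is 0.262 rad. Light friction, about 0.12 N m; stays where left. Stops at -0.60 and 0.60.
- index_pin (a joint): Lift of the spring pin in the arm's end, m: 0 home, stop at 0.015. The 10 mm round-nosed pin stands 9 mm deep in its hole, so the arm swings freely once it is lifted over 9.5 mm. Spring and weight pull down with 6 N at home, 8 N at the top. Let go between holes it rides on the quadrant and snaps into the next hole reached; within 4 mm of a hole it finds it by itself.
- ring_centre (a point): Centre of the pull ring on top of the pin: 6 mm steel wire, 46 mm clear opening, rigid with the pin; 96 mm above the bench when home, 159 mm from the pivot axis. It stands across the arm and faces the robot, its top leaning 25 degrees away toward the pivot. Under it the pin's cap (17 mm wide, top 70 mm up) and barrel. Axes as the arm's: x toward the pivot, y left, z up.
- ring_top (a point): Middle of the wire at the top of the pull ring's upper bow, the part to lift: 119 mm above the bench when home, 22 mm from the pin's axis toward the pivot, wire radius 3 mm.
- stop_top (a point): Top edge of the length stop: steel blade 8 mm thick, 70 mm long toward the robot, 80 mm high, on a dark clamp with thumbscrew that straddles the fence near its left or right end (about 118 mm from the middle). It tells to which side the arm must go. Fixed.
- hold_down_top (a point): Top of the strap hold-down at the other end of the fence: a low clamp, 41 mm high, 50 mm wide, with a small rubber roller in a fork. Fixed.
- nail_tin: Round tin of nails, 77 mm across and 41 mm high, loose, on the bench to the left of the quadrant. Origin under its centre. Leave alone.
- screwdriver: Small screwdriver 150 mm long, 25 mm high, loose, lying on the bench to the right of the quadrant. Origin under its middle. Leave alone.
- awl: Sewing awl 152 mm long, 39 mm high, loose, lying at the left. Origin under its middle. Leave alone.

How it is judged:
On the way, in this order (a step that is already met when the one before it is completed fails the run):
1. the fingers lift the spring pin clear of its hole while the arm is still square (value of joint index_pin above 0.0085 m and contact force between the fingers and cutter above 1 N and value of joint guide_arm between -0.1 and 0.1 rad), for 0.03 s.
2. the arm stands at the next hole toward the length stop, the pin fully home in it (((y of stop_top in the frame of cutter above 0 m and value of joint guide_arm between 0.2418 and 0.2818 rad) or (y of stop_top in the frame of cutter below 0 m and value of joint guide_arm between -0.2818 and -0.2418 rad)) and value of joint index_pin below 0.0015 m), for 0.2 s.
At the end, for the whole second after the job is handed in: The arm stands at rest at the next hole from square toward the length stop (0.262 rad, within 0.02 rad), and the index pin is fully home in that hole (less than 1.5 mm up) (all of step 2 and velocity of joint guide_arm between -0.02 and 0.02 rad/s); the robot touches nothing.
It fails at once if the ring or arm is pinched or wrenched (more than 35 N from the fingers) (contact force between the fingers and cutter above 35 N).
It fails at once if a bystander is pushed more than 20 mm or lifted (distance of any of nail_tin, screwdriver, awl from where it was at the start of the episode above 0.02 m).
It also fails if it takes over 48 s, if anything falls off the work surface, if the arm or the gripper's body presses on something with over 40 N, if the wrist force passes 120 N, or if a joint passes its speed limit or range.

## Working session

There is one attempt and no reset: what is moved stays moved. The work goes in short steps, Python scripts to look and compute and a tool call to move; the robot and the scene stay as the last step left them, time stands still between calls to the robot, and variables do not carry over. Pictures are saved under pics/ and viewed, at most 12 in all, crops included, and the job is handed in when it is done.

Besides the shell and the picture viewer there is one more tool, called after "Request:" as name(argument=value, ...) on one line, values as JSON. drive_tool: Moves the arm, as the interface text tells. Shifts and turns lie within -1 to 1; 1 stands for 0.5 m of shift or 90 degrees of turn. Its arguments: {"type":"object","properties":{"rows":{"type":"array"}},"required":["rows"]}

```bash
mkdir -p pics; cat > h.py <<'E'
import numpy as np, cv2, json
from bench import r
def snap(n,f):
    s=r.read_state(); d=r.snapshot(n); cv2.imwrite(f'pics/{f}.png',cv2.cvtColor(d['pixels'],cv2.COLOR_RGB2BGR))
    np.save(f'pics/{f}.npy',{'d':d,'s':s},allow_pickle=True); return d,s
def load(f):
    o=np.load(f'pics/{f}.npy',allow_pickle=True).item(); return o['d'],o['s']
def R(q):
    from scipy.spatial.transform import Rotation as Ro
    return Ro.from_quat([q[1],q[2],q[3],q[0]]).as_matrix()
def ray(d,s,u,v):
    f=240/np.tan(np.radians(d['fov_y'])/2)
    c=np.array([(u-d['cx'])/f,(v-d['cy'])/f,1])
    if 'world_from_camera' in d: T=np.array(d['world_from_camera'])
    else:
        W=np.eye(4);W[:3,:3]=R(s['orientation']);W[:3,3]=s['ee_pos'];T=W@np.array(d['hand_eye'])
    k=T[:3,:3]@c; return T[:3,3],k/np.linalg.norm(k)
def plane(d,s,u,v,z):
    o,k=ray(d,s,u,v); return o+k*(z-o[2])/k[2]
def tri(rs):
    A=np.zeros((3,3));b=np.zeros(3)
    for o,k in rs:
        P=np.eye(3)-np.outer(k,k);A+=P;b+=P@o
    x=np.linalg.solve(A,b); return x,[np.linalg.norm((np.eye(3)-np.outer(k,k))@(x-o)) for o,k in rs]
E
python3 - <<'E'
from h import *
d,s=snap('scene','a');print(d['world_from_camera'],d['fov_y'],d['cx'],d['cy'])
d,s=snap('side','b');print(d['world_from_camera'],d['fov_y']);print(s)
E
```

```text
[[-0.88466781 -0.34184687  0.31702301  0.18909565]
 [-0.4660518   0.66679389 -0.58153386  0.61469712]
 [-0.01259347 -0.66221343 -0.74920944  1.01821913]
 [ 0.          0.          0.          1.        ]] 53.49282970194783 322.16154971261227 242.96473615969322
[[ 0.8778785  -0.32000185  0.35626979  0.21843761]
 [-0.47876105 -0.56965191  0.66804532 -0.80967553]
 [-0.01082598 -0.75703072 -0.65328959  0.78554924]
 [ 0.          0.          0.          1.        ]] 55.104836004205914
{'clock': 0.05, 'q': array([ 1.17989010e+00,  8.79347303e-02,  1.37221362e+00,  2.12028473e-05,
        1.68360512e+00, -1.03073337e-01]), 'joint_velocities': array([-2.67367845e-03, -6.14468956e-05, -1.03244463e-03, -1.55764350e-03,
        1.20611801e-03, -1.88663431e-03]), 'joint_torque': array([ 1.10985817e-03, -3.53296459e+01, -3.14508140e+01, -3.49152024e-04,
        8.12061306e-03,  2.32910344e-05]), 'ee_pos': array([0.15593652, 0.52694503, 0.2381708 ]), 'orientation': array([-2.74361002e-04,  1.43418908e-01,  9.89661482e-01, -1.04504703e-03]), 'wrist_force': array([ 0.45794262, -0.12701992, -0.20805613]), 'wrist_torque': array([-0.02967111, -0.00372144, -0.02937287]), 'gripper_force': 0.0, 'width': 1.0000838667009524}
```

View pics/a.png

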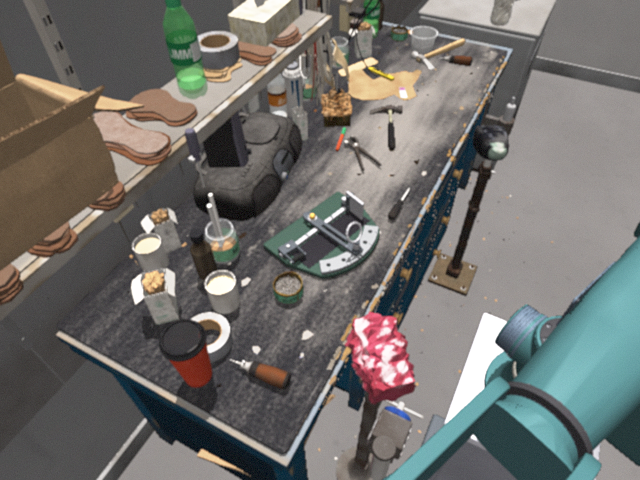

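View pics/b.png

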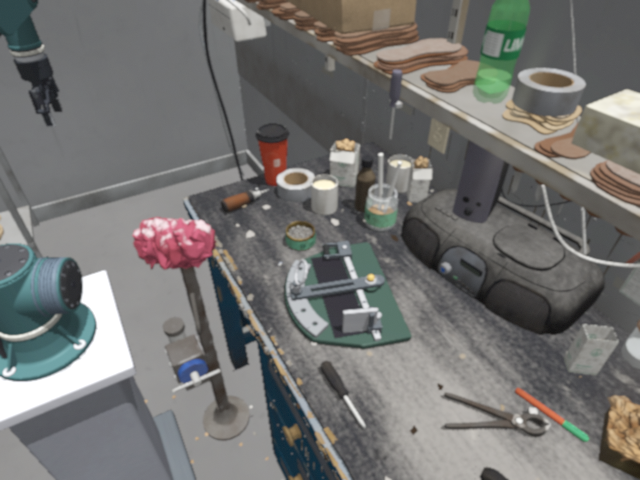

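The cutter is at about (325,235) in scene and (345,295) in side. The tall blade at side (360,320) is at the near, right (-y) end of the fence. I'll enlarge both views next.

```bash
python3 - <<'E'
import cv2,numpy as np
a=cv2.imread('pics/a.png')[180:285,255:390];b=cv2.imread('pics/b.png')[230:355,275:415]
f=lambda i:cv2.resize(i,(400,int(i.shape[0]*400/i.shape[1])),interpolation=cv2.INTER_CUBIC)
a,b=f(a),f(b);h=max(len(a),len(b));o=np.zeros((h,800,3),np.uint8);o[:len(a),:400]=a;o[:len(b),400:]=b
cv2.imwrite('pics/c.png',o);print(a.shape,b.shape)
E
```

```text
(311, 400, 3) (357, 400, 3)
```

View pics/c.png

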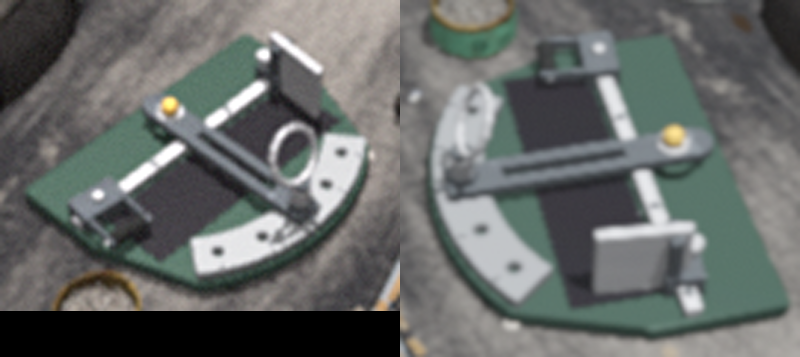

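```bash
python3 - <<'E'
from h import *
a,s=load('a');b,_=load('b')
A=lambda u,v:(255+u/2.963,180+v/2.963)
B=lambda u,v:(275+(u-400)/2.857,230+v/2.857)
kn=tri([ray(a,s,*A(170,104)),ray(b,s,*B(675,135))]);print('knob',kn)
rc=tri([ray(a,s,*A(294,154)),ray(b,s,*B(476,122))]);print('ring',rc)
H=[plane(a,s,*A(*p),.026)[:2] for p in [(342,152),(326,184),(262,236),(218,251)]]
G=[plane(b,s,*B(*p),.026)[:2] for p in [(514,267),(481,229)]]
print(H,G)
# fit pivot + yaw from known holes: angles -30,-15,15,30 (right=neg)
def loc(t): t=np.radians(t); return np.array([-.17*np.cos(t),.17*np.sin(t)])
src=np.array([loc(t) for t in (-30,-15,15,30,-30,-15)]);dst=np.array(H+G)
sc,dc=src.mean(0),dst.mean(0);U,S,V=np.linalg.svd((src-sc).T@(dst-dc));Rm=(U@V).T
t=dc-Rm@sc;print('pivot',t,'yaw',np.arctan2(Rm[1,0],Rm[0,0]),'res',dst-(src@Rm.T+t))
print('ring pred',Rm@[-.159,0]+t,'top',Rm@[-.148,0]+t)
print('blade',tri([ray(a,s,*A(300,60)),ray(b,s,*B(645,228))]))
E
```

```text
knob (array([ 0.67763894, -0.2230221 ,  0.04546839]), [np.float64(0.0018158612685055602), np.float64(0.001815861268505667)])
ring (array([ 0.52534097, -0.17692026,  0.09334924]), [np.float64(0.002114433516038309), np.float64(0.0021144335160382995)])
[array([ 0.50765628, -0.25703086]), array([ 0.50434923, -0.2126943 ]), array([ 0.52996452, -0.12850744]), array([ 0.55754207, -0.09465427])] [array([ 0.51197233, -0.26286752]), array([ 0.50777088, -0.21868389])]
pivot [ 0.67548145 -0.21802381] yaw -0.27944542487382845 res [[-0.00286697  0.00208788]
 [-0.00115869  0.00232984]
 [ 0.00018464  0.00193181]
 [ 0.00012897  0.00105901]
 [ 0.00144908 -0.00374879]
 [ 0.00226296 -0.00365975]]
ring pred [ 0.52264929 -0.17416801] top [ 0.53322258 -0.17720206]
blade (array([ 0.58517734, -0.31216089,  0.07242164]), [np.float64(0.006218932691349197), np.float64(0.006218932691349164)])
```

```bash
python3 - <<'E'
from h import *
a,s=load('a');b,_=load('b')
for n,p,q in [('pink',(381,350),(175,243)),('pinktop',(372,318),(175,222)),('can',(222,240),(381,205)),('straw',(212,197),(381,155)),('awl',(268,374),(237,200)),('tin',(288,287),(300,236))]:
    print(n,tri([ray(a,s,*p),ray(b,s,*q)]))
import scipy.spatial.transform as t
from h import R
print(R(s['orientation']))
yaw=-0.28
for pitch in (30,40):
    p=np.radians(pitch);h=np.array([np.cos(yaw),np.sin(yaw),0]);z=h*np.cos(p)-np.array([0,0,np.sin(p)])
    y=h*np.sin(p)+np.array([0,0,np.cos(p)]);x=np.cross(y,z)
    T=np.c_[x,y,z]; D=R(s['orientation']).T@T
    print(pitch,x,y,z,t.Rotation.from_matrix(D).as_rotvec()/(np.pi/2))
E
```

```text
pink (array([0.32508481, 0.09439333, 0.06105882]), [np.float64(0.0032392344096833538), np.float64(0.0032392344096832818)])
pinktop (array([0.34807748, 0.07536156, 0.13766621]), [np.float64(0.01639943994488418), np.float64(0.016399439944884228)])
can (array([ 0.84637487, -0.01834812,  0.0559231 ]), [np.float64(0.002035972693250398), np.float64(0.0020359726932502632)])
straw (array([ 0.83687099, -0.01645295,  0.21441461]), [np.float64(0.0043558807027072165), np.float64(0.004355880702707267)])
awl (array([0.53623771, 0.2443005 , 0.01984675]), [np.float64(0.00021552666822815758), np.float64(0.00021552666822825223)])
tin (array([0.6198965 , 0.01415216, 0.01885192]), [np.float64(0.00010998033570479118), np.float64(0.0001099803357048038)])
[[-9.58869198e-01  2.83847100e-01 -8.27431744e-04]
 [ 2.83848231e-01  9.58866994e-01 -2.06632722e-03]
 [ 2.06876001e-04 -2.21620256e-03 -9.99997523e-01]]
30 [0.27635565 0.96105544 0.        ] [ 0.48052772 -0.13817782  0.8660254 ] [ 0.83229842 -0.23933101 -0.5       ] [-0.5218518  -0.51581267  0.89548855]
40 [0.27635565 0.96105544 0.        ] [ 0.61775453 -0.17763799  0.76604444] [ 0.73621118 -0.21170071 -0.64278761] [-0.43623036 -0.43078856  0.92625551]
```

Request:
drive_tool(rows=[1, 0, 0, -0.2, 0, 0, 0.05, 1, 0, 0, -0.36, 0, 0, 0.15, 1, -0.2, -0.14, -0.36, 0, 0, 0.3, 1, -0.35, -0.24, -0.36, 0, 0, 0.45, 1, -0.45, -0.3, -0.36, 0, 0, 0.55, 1, -0.5, -0.34, -0.36, 0, 0, 0.65, 1, -0.588, -0.404, -0.36, 0, 0, 0.733, 1, -0.588, -0.404, -0.36, 0, 0, 0.733])

```text
clock: 0.9
ee_pos: [0.338, 0.3028, 0.4114]
orientation: [-0.0, 0.653, 0.758, -0.0]
wrist_force: [0.9, -0.2, -0.2]
width: 0.999
gripper_force: 0.0
```

```bash
cat > go.py <<'E'
import sys
from h import *
import scipy.spatial.transform as t
def pose(yaw,pitch):
    p=np.radians(pitch);h=np.array([np.cos(yaw),np.sin(yaw),0]);z=h*np.cos(p)-np.array([0,0,np.sin(p)])
    y=h*np.sin(p)+np.array([0,0,np.cos(p)]);return np.c_[np.cross(y,z),y,z]
def go(P,yaw,pitch):
    s=r.read_state();Rc=R(s['orientation'])
    print('d',np.round(Rc.T@(np.array(P)-s['ee_pos'])/.5,4),'w',np.round(t.Rotation.from_matrix(Rc.T@pose(yaw,pitch)).as_rotvec()/(np.pi/2),4))
E
python3 -c "
from go import *
s=r.read_state();print(s['clock'],s['q'],s['ee_pos'],s['orientation'])
go([.42,-.13,.34],-.28,30)"
```

```text
0.9 [ 6.05571297e-01 -9.61082849e-02  1.21302000e+00  3.96205022e-05
  2.02469673e+00  4.56811403e-01] [0.33796625 0.30284529 0.41136612] [-1.92183198e-05  6.52599028e-01  7.57703444e-01 -3.16646127e-06]
d [-0.8805  0.0339  0.1427] w [-0.6561 -0.1429  0.2474]
```

Request:
drive_tool(rows=[1, -0.1, 0, 0, -0.08, -0.02, 0.03, 1, -0.2, 0.005, 0.02, -0.16, -0.035, 0.06, 1, -0.3, 0.01, 0.04, -0.24, -0.05, 0.09, 1, -0.4, 0.015, 0.06, -0.32, -0.07, 0.12, 1, -0.5, 0.02, 0.08, -0.4, -0.087, 0.15, 1, -0.6, 0.025, 0.1, -0.48, -0.105, 0.18, 1, -0.7, 0.03, 0.12, -0.57, -0.124, 0.215, 1, -0.8, 0.034, 0.14, -0.656, -0.143, 0.247])

```text
clock: 1.7
ee_pos: [0.4657, -0.0723, 0.3482]
orientation: [0.389, 0.698, 0.529, 0.287]
wrist_force: [2.1, 2.0, -0.2]
width: 0.996
gripper_force: 0.0
```

```bash
python3 -c "
from go import *
s=r.read_state();print(s['clock'],s['q'],s['ee_pos'])
go([.473,-.1615,.184],-.28,30)"
```

```text
1.7 [-0.25910113 -0.75563952  2.05409214 -0.03063196  0.83409346  0.02307442] [ 0.46566556 -0.0723093   0.34820636]
d [-0.1641 -0.2457  0.2293] w [-0.0241  0.0031  0.0056]
```

```bash
cat >> go.py <<'E'
def tcp(P,yaw,pitch,off,back):
    M=pose(yaw,pitch);return np.array(P)+off*M[:,1]-back*M[:,2]
RC=np.array([.524,-.176,.096])
E
python3 -c "
from go import *
P=tcp(RC,-.28,40,.05,.09);print(P);go(P,-.28,40)"
```

```text
[ 0.48862872 -0.16582884  0.19215311]
d [-0.164  -0.2146  0.2481] w [0.0871 0.0036 0.0053]
```

Request:
drive_tool(rows=[1, -0.04, -0.04, 0.04, 0.087, 0.004, 0.005, 1, -0.08, -0.1, 0.1, 0.087, 0.004, 0.005, 1, -0.12, -0.15, 0.16, 0.087, 0.004, 0.005, 1, -0.164, -0.19, 0.21, 0.087, 0.004, 0.005, 1, -0.164, -0.215, 0.248, 0.087, 0.004, 0.005, 1, -0.164, -0.215, 0.248, 0.087, 0.004, 0.005])

```text
clock: 2.3
ee_pos: [0.485, -0.1636, 0.1861]
orientation: [0.331, 0.726, 0.547, 0.251]
wrist_force: [0.1, 0.6, -0.7]
width: 0.999
gripper_force: 0.0
```

```bash
python3 -c "
from go import *
d,s=snap('wrist','w1');print(s['clock'],s['q'],s['ee_pos'],s['width']);snap('side','b1');snap('scene','a1')
print(np.array(d['hand_eye']),d['fov_y'])
go(tcp(RC,-.28,40,.05,.09),-.28,40)
i=lambda f:cv2.imread(f'pics/{f}.png')
w=cv2.resize(i('w1'),(400,300),interpolation=cv2.INTER_AREA)
b=cv2.resize(i('b1')[150:330,220:420],(400,360),interpolation=cv2.INTER_CUBIC)
a=cv2.resize(i('a1')[120:270,240:440],(400,300),interpolation=cv2.INTER_CUBIC)
o=np.zeros((600,800,3),np.uint8);o[:300,:400]=w;o[300:,:400]=a;o[:360,400:]=b;cv2.imwrite('pics/c1.png',o)"
```

```text
2.3 [-0.57720386 -0.51264939  2.18430857  0.36952785  0.66871785 -0.49221229] [ 0.48503216 -0.16364769  0.18611657] 0.9989897467881385
[[-1.24079124e-04 -9.65804376e-01 -2.59271849e-01  6.43320721e-02]
 [ 9.99999988e-01 -9.48130122e-05 -1.25383071e-04  2.49139453e-04]
 [ 9.65131734e-05 -2.59271862e-01  9.65804376e-01 -1.34400081e-01]
 [ 0.00000000e+00  0.00000000e+00  0.00000000e+00  1.00000000e+00]] 63.82976242440318
d [-0.0035 -0.0006  0.0049] w [-0.0018 -0.0013  0.0022]
```

View pics/c1.png

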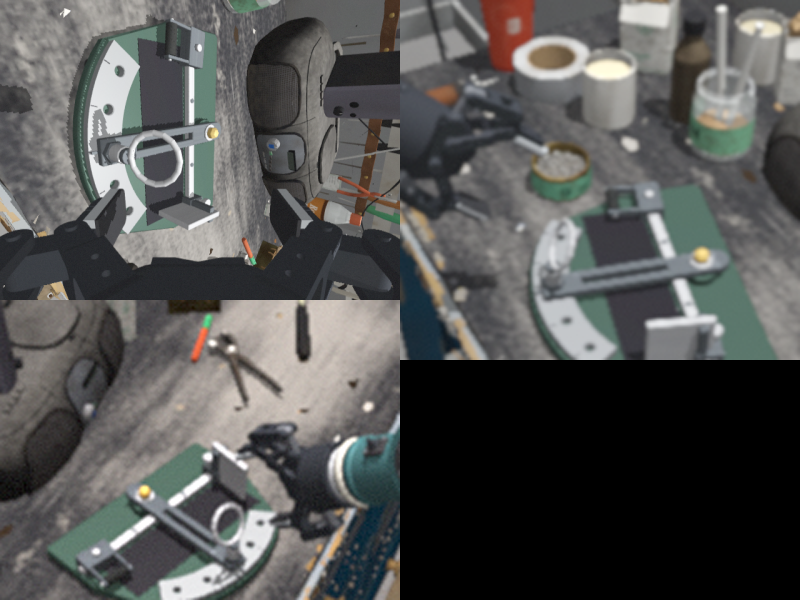

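The lower finger stands before the ring: in wrist view the ring is at about (251,251), the lower fingertip at about (168,333). I'll crop there, marking the predicted points.

```bash
python3 -c "
from go import *
d,s=load('w1');f=240/np.tan(np.radians(d['fov_y'])/2);E=np.linalg.inv(np.array(d['hand_eye']))
def pj(p):
    c=E[:3,:3]@p+E[:3,3];return d['cx']+f*c[0]/c[2],d['cy']+f*c[1]/c[2]
im=cv2.imread('pics/w1.png')
im=cv2.resize(im[140:440,90:390],(600,600),interpolation=cv2.INTER_CUBIC)
def mark(p,c):
    u,v=pj(np.array(p));print(np.round((u,v),1));cv2.circle(im,(int((u-90)*2),int((v-140)*2)),3,c,-1)
Rc=R(s['orientation']);w2t=lambda P:Rc.T@(np.array(P)-s['ee_pos'])
M=pose(-.28,0);ax=np.array([np.cos(-.28),np.sin(-.28),0]);up=np.array([0,0,1]);ay=np.cross(up,ax)
tl=np.sin(np.radians(25))*ax+np.cos(np.radians(25))*up
for v in (0*up,26*tl,-26*tl,26*ay,-26*ay): mark(w2t(RC+v*.001),(0,0,255))
for z in (.008,-.005,-.011,-.03): mark([0,-.0425,z],(0,255,255));mark([.011,-.0425,z],(0,255,0))
cv2.imwrite('pics/c2.png',im)"
```

```text
[247.7 252.6]
[288.2 255.9]
[209.6 249.4]
[245.7 210.2]
[249.7 292.6]
[209.7 306.8]
[207.7 281. ]
[200.2 321.6]
[197.8 293.7]
[195.2 329.3]
[192.6 300.4]
[176.3 358.8]
[172.8 326. ]
```

View pics/c2.png

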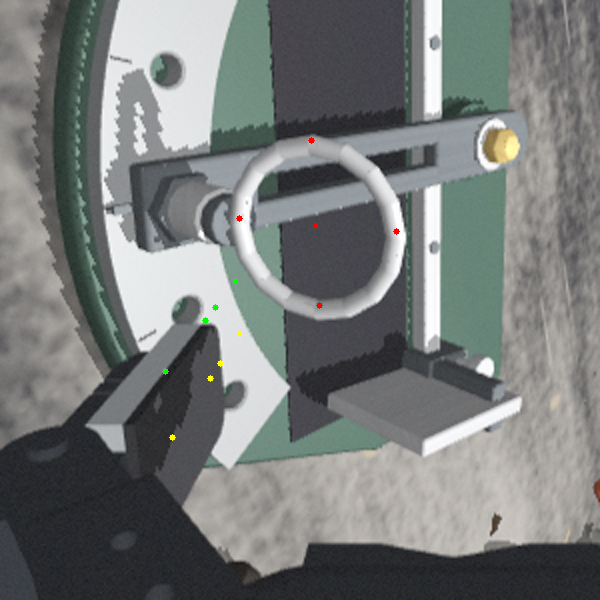

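```bash
python3 -c "
from go import *
RC[1]-=.0006
go(tcp(RC,-.28,40,.0465,.026),-.28,40);go(tcp(RC,-.28,40,.0465,-.03),-.28,40)"
```

```text
d [-0.0049 -0.007   0.1332] w [-0.0018 -0.0013  0.0022]
d [-0.0051 -0.0067  0.2452] w [-0.0018 -0.0013  0.0022]
```

Request:
drive_tool(rows=[1, -0.005, -0.007, 0.04, 0, 0, 0, 1, -0.005, -0.007, 0.08, 0, 0, 0, 1, -0.005, -0.007, 0.12, 0, 0, 0, 1, -0.005, -0.007, 0.133, 0, 0, 0, 1, -0.005, -0.007, 0.133, 0, 0, 0])

```text
clock: 2.95
ee_pos: [0.5337, -0.1791, 0.1479]
orientation: [0.336, 0.723, 0.547, 0.254]
wrist_force: [0.7, -1.2, 0.1]
width: 0.999
gripper_force: 0.0
```

```bash
python3 -c "
from go import *
RC[1]-=.0006
d,s=snap('wrist','w2');print(s['q'],s['wrist_force'])
go(tcp(RC,-.28,40,.0465,.026),-.28,40);go(tcp(RC,-.28,40,.0465,-.03),-.28,40)
im=cv2.imread('pics/w2.png')
cv2.imwrite('pics/c3.png',cv2.resize(im[140:440,90:390],(600,600),interpolation=cv2.INTER_CUBIC))"
```

```text
[-0.53642681 -0.31740127  2.15038044  0.426658    0.49472937 -0.55207267] [ 0.7286508  -1.17235095  0.10906408]
d [-0.0002  0.0001  0.    ] w [-0.0018 -0.0015  0.0023]
d [-0.0005  0.0004  0.112 ] w [-0.0018 -0.0015  0.0023]
```

View pics/c3.png

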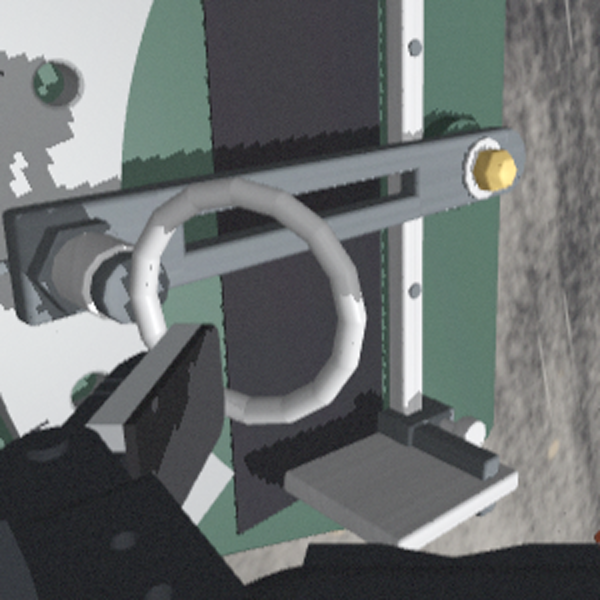

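The tip is at crop (205,340) and the ring's centre at (249,301), as the calculation predicts, so I'll insert.

Request:
drive_tool(rows=[1, 0, 0, 0.03, 0, 0, 0, 1, 0, 0, 0.06, 0, 0, 0, 1, 0, 0, 0.09, 0, 0, 0, 1, 0, 0, 0.112, 0, 0, 0, 1, 0, 0, 0.112, 0, 0, 0])

```text
clock: 3.5
ee_pos: [0.5745, -0.1912, 0.1112]
orientation: [0.336, 0.724, 0.547, 0.253]
wrist_force: [0.3, -0.3, 0.7]
width: 1.003
gripper_force: 0.0
```

```bash
python3 -c "
from go import *
RC[1]-=.0006
d,s=snap('wrist','w3');print(s['q'],s['wrist_force'],s['wrist_torque'])
up=np.array([0,0,1.])
for v in (.016,.02,.024,.034): go(tcp(RC+v*up,-.28,40,.0465,-.03),-.28,40)
snap('scene','a3')
im=cv2.imread('pics/w3.png')
a=cv2.resize(cv2.resize(im[140:440,90:390],(500,500)),(400,400))
b=cv2.resize(cv2.imread('pics/a3.png')[170:270,300:400],(400,400),interpolation=cv2.INTER_CUBIC)
cv2.imwrite('pics/c4.png',np.hstack([a,b]))"
```

```text
[-0.50687647 -0.14736156  2.10280998  0.49788399  0.37252922 -0.61955924] [ 0.33123269 -0.28969735  0.67860998] [ 0.1131814   0.32569309 -0.04045585]
d [ 0.0003  0.0262 -0.0208] w [-0.0023 -0.0013  0.0019]
d [ 0.0002  0.0323 -0.026 ] w [-0.0023 -0.0013  0.0019]
d [ 0.0002  0.0384 -0.0311] w [-0.0023 -0.0013  0.0019]
d [ 0.0002  0.0537 -0.044 ] w [-0.0023 -0.0013  0.0019]
```

View pics/c4.png

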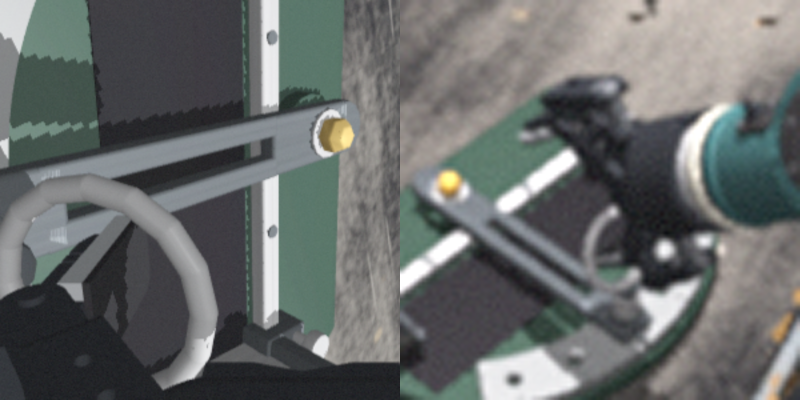

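The finger is inside the ring, with its tip near the middle of the opening and no contact force. I'll lift gently.

Request:
drive_tool(rows=[1, 0, 0.013, -0.0104, 0, 0, 0, 1, 0, 0.0262, -0.0208, 0, 0, 0, 1, 0, 0.0262, -0.0208, 0, 0, 0])

```text
clock: 3.9
ee_pos: [0.5752, -0.1918, 0.1302]
orientation: [0.337, 0.723, 0.547, 0.254]
wrist_force: [-0.1, 0.5, 0.2]
width: 1.0
gripper_force: 0.1
```

Request:
drive_tool(rows=[1, 0, 0.003, -0.0026, 0, 0, 0, 1, 0, 0.0061, -0.0051, 0, 0, 0, 1, 0, 0.0061, -0.0051, 0, 0, 0])

```text
clock: 4.2
ee_pos: [0.5745, -0.1913, 0.1312]
orientation: [0.336, 0.724, 0.547, 0.253]
wrist_force: [-0.5, 0.8, -1.4]
width: 0.998
gripper_force: 0.3
```

Request:
drive_tool(rows=[1, 0, 0.003, -0.0026, 0, 0, 0, 1, 0, 0.0061, -0.0051, 0, 0, 0, 1, 0, 0.0061, -0.0051, 0, 0, 0])

```text
clock: 4.5
ee_pos: [0.5738, -0.1907, 0.1334]
orientation: [0.334, 0.724, 0.548, 0.253]
wrist_force: [-1.3, 0.6, -4.5]
width: 0.999
gripper_force: 2.3
```

Request:
drive_tool(rows=[1, 0, 0.003, -0.0026, 0, 0, 0, 1, 0, 0.0061, -0.0051, 0, 0, 0, 1, 0, 0.0061, -0.0051, 0, 0, 0])

```text
clock: 4.8
ee_pos: [0.5738, -0.1908, 0.1377]
orientation: [0.334, 0.724, 0.548, 0.253]
wrist_force: [-2.2, 1.7, -6.2]
width: 0.999
gripper_force: 3.7
```

Request:
drive_tool(rows=[1, 0, 0.003, -0.0026, 0, 0, 0, 1, 0, 0.0061, -0.0051, 0, 0, 0, 1, 0, 0.0092, -0.0077, 0, 0, 0, 1, 0, 0.0115, -0.0097, 0, 0, 0, 1, 0, 0.0115, -0.0097, 0, 0, 0])

```text
clock: 5.3
ee_pos: [0.574, -0.1909, 0.1458]
orientation: [0.335, 0.724, 0.548, 0.253]
wrist_force: [-4.8, 2.0, -7.7]
width: 1.001
gripper_force: 4.7
```

```bash
python3 -c "
from go import *
d,s=snap('wrist','w5');print(s['q'],s['ee_pos'],s['wrist_force'],s['gripper_force'])
snap('side','b5')
im=cv2.imread('pics/w5.png')
a=cv2.resize(im[140:440,90:390],(400,400))
b=cv2.resize(cv2.imread('pics/b5.png')[230:330,270:370],(400,400),interpolation=cv2.INTER_CUBIC)
cv2.imwrite('pics/c5.png',np.hstack([a,b]))"
```

```text
[-0.50667756 -0.2003622   2.06574394  0.40483766  0.45642053 -0.51847838] [ 0.57398735 -0.19093625  0.14576598] [-4.76078442  2.0251467  -7.67489255] 4.706016564450692
```

View pics/c5.png

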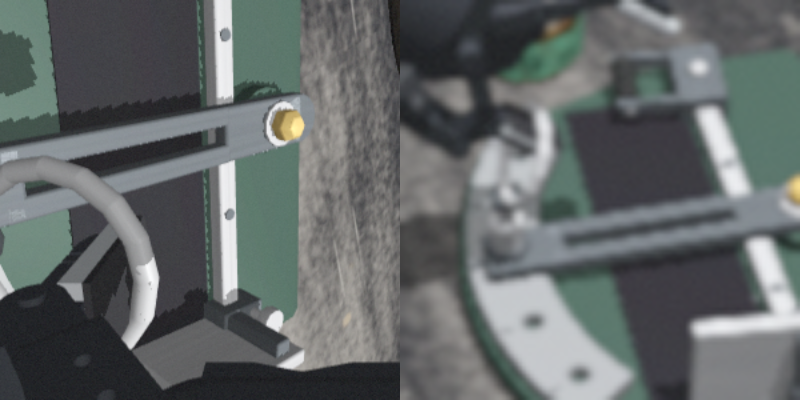

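The tip is under the upper bow and the pin is up about 11 mm. Next I'll work out the swing arc.

```bash
cat > swing.py <<'E'
from go import *
s=r.read_state();Rc=R(s['orientation']);pv=np.array([.6765,-.2205,0])
import sys
tot=float(sys.argv[1]);n=int(sys.argv[2])
for k in range(1,n+1):
    a=tot*k/n;Z=t.Rotation.from_rotvec([0,0,a]).as_matrix()
    P=pv+Z@(s['ee_pos']-pv)+[0,0,.001]
    print(np.round(Rc.T@(P-s['ee_pos'])/.5,4),np.round(t.Rotation.from_matrix(Rc.T@Z@Rc).as_rotvec()/(np.pi/2),4))
E
python3 swing.py .262 8
```

```text
[-0.007   0.0016 -0.0012] [-0.      0.0159 -0.0135]
[-0.014   0.0018 -0.001 ] [-0.      0.0317 -0.027 ]
[-0.0209  0.0021 -0.0006] [-0.      0.0476 -0.0405]
[-0.0279  0.0026  0.    ] [-0.      0.0635 -0.0541]
[-0.0348  0.0033  0.0008] [-0.      0.0794 -0.0676]
[-0.0417  0.0041  0.0017] [-0.0001  0.0952 -0.0811]
[-0.0485  0.005   0.0028] [-1.000e-04  1.111e-01 -9.460e-02]
[-0.0553  0.0061  0.0041] [-1.000e-04  1.270e-01 -1.081e-01]
```

Request:
drive_tool(rows=[1, -0.007, 0.0016, -0.0012, 0, 0.0159, -0.0135, 1, -0.014, 0.0018, -0.001, 0, 0.0317, -0.027, 1, -0.0209, 0.0021, -0.0006, 0, 0.0476, -0.0405, 1, -0.0279, 0.0026, 0, 0, 0.0635, -0.0541, 1, -0.0348, 0.0033, 0.0008, 0, 0.0794, -0.0676, 1, -0.0417, 0.0041, 0.0017, 0, 0.0952, -0.0811, 1, -0.0485, 0.005, 0.0028, 0, 0.1111, -0.0946, 1, -0.0553, 0.0061, 0.0041, 0, 0.127, -0.108])

```text
clock: 6.2
ee_pos: [0.5696, -0.2197, 0.1466]
orientation: [0.3, 0.646, 0.638, 0.293]
wrist_force: [-7.1, 1.3, -7.7]
width: 0.999
gripper_force: 5.1
```

```bash
python3 -c "
from go import *
s=r.read_state();z=R(s['orientation'])[:,2];print('yaw',np.arctan2(z[1],z[0]),s['q'])
snap('scene','a6');d,s=snap('side','b6');print(s['ee_pos'],s['wrist_force'])
a=cv2.resize(cv2.imread('pics/a6.png')[180:290,280:390],(400,400),interpolation=cv2.INTER_CUBIC)
b=cv2.resize(cv2.imread('pics/b6.png')[230:340,275:385],(400,400),interpolation=cv2.INTER_CUBIC)
cv2.imwrite('pics/c6.png',np.hstack([a,b]))"
```

```text
yaw -0.01728315120023735 [-0.72521222 -0.12936202  2.00437761  0.8376892   0.72882949 -1.20357486]
[ 0.56961948 -0.22111345  0.14674832] [-6.9499034  -0.62186684 -7.16145952]
```

View pics/c6.png

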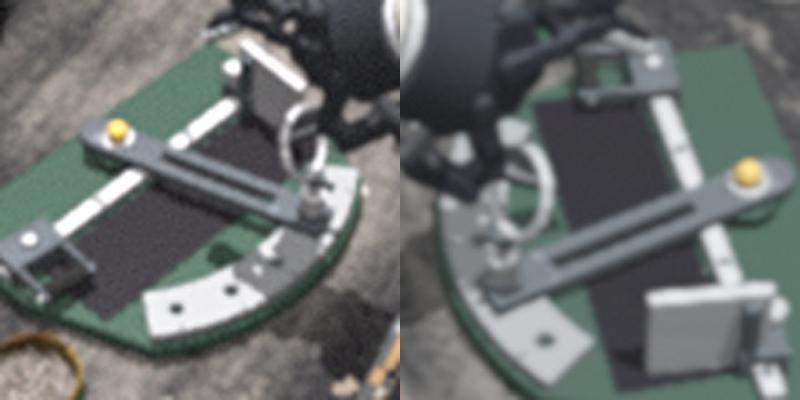

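```bash
python3 -c "
from go import *
a,s=load('a6');b,_=load('b6');k=400/110
A=lambda u,v:plane(a,s,280+u/k,180+v/k,.038)
B=lambda u,v:plane(b,s,275+(u-400)/k,230+v/k,.038)
for p,q in ((A(170,152),A(275,205)),(B(690,205),B(562,268))):
    d=p-q;print('slot yaw',np.arctan2(d[1],d[0]))
a,s=load('a');b,_=load('b')
A=lambda u,v:plane(a,s,255+u/2.963,180+v/2.963,.038)
B=lambda u,v:plane(b,s,275+(u-400)/2.857,230+v/2.857,.038)
for p,q in ((A(205,135),A(275,190)),(B(620,146),B(505,163))):
    d=p-q;print('old yaw',np.arctan2(d[1],d[0]))
s=r.read_state();M=R(s['orientation']);print('down10',np.round(M.T@[0,0,-.01]/.5,4))"
```

```text
slot yaw -0.1369163193785852
slot yaw 0.06924326058541369
old yaw -0.34763311524620105
old yaw -0.30838253644170693
down10 [ 0.0001 -0.0152  0.013 ]
```

Request:
drive_tool(rows=[1, 0, -0.003, 0.0026, 0, 0, 0, 1, 0, -0.006, 0.0052, 0, 0, 0, 1, 0, -0.009, 0.0078, 0, 0, 0, 1, 0, -0.009, 0.0078, 0, 0, 0])

```text
clock: 6.7
ee_pos: [0.5697, -0.2204, 0.1409]
orientation: [0.301, 0.646, 0.637, 0.292]
wrist_force: [-8.2, -0.2, -6.8]
width: 1.001
gripper_force: 5.1
```

Request:
drive_tool(rows=[1, 0, -0.003, 0.0026, 0, 0, 0, 1, 0, -0.006, 0.0052, 0, 0, 0, 1, 0, -0.009, 0.0078, 0, 0, 0, 1, 0, -0.009, 0.0078, 0, 0, 0])

```text
clock: 7.1
ee_pos: [0.5713, -0.2206, 0.138]
orientation: [0.302, 0.646, 0.637, 0.294]
wrist_force: [-4.8, 2.7, -1.9]
width: 1.003
gripper_force: 3.0
```

Request:
drive_tool(rows=[1, 0, -0.006, 0.0052, 0, 0, 0, 1, 0, -0.012, 0.0104, 0, 0, 0, 1, 0, -0.012, 0.0104, 0, 0, 0])

```text
clock: 7.4
ee_pos: [0.5717, -0.2203, 0.1297]
orientation: [0.302, 0.646, 0.636, 0.294]
wrist_force: [-1.3, 1.7, -1.8]
width: 1.001
gripper_force: 1.2
```

```bash
python3 -c "
from go import *
d,s=snap('wrist','w7');print(s['q'],s['ee_pos'],s['wrist_force'],s['gripper_force'])
im=cv2.imread('pics/w7.png')
snap('side','b7')
a=cv2.resize(im[140:440,90:390],(400,400))
b=cv2.resize(cv2.imread('pics/b7.png')[230:330,270:370],(400,400),interpolation=cv2.INTER_CUBIC)
cv2.imwrite('pics/c7.png',np.hstack([a,b]))"
```

```text
[-0.72327845 -0.10193706  2.02162776  0.88319503  0.69419337 -1.25737014] [ 0.57172159 -0.22032996  0.12965186] [-1.28146992  1.6889829  -1.82001361] 1.2485110759735107
```

View pics/c7.png

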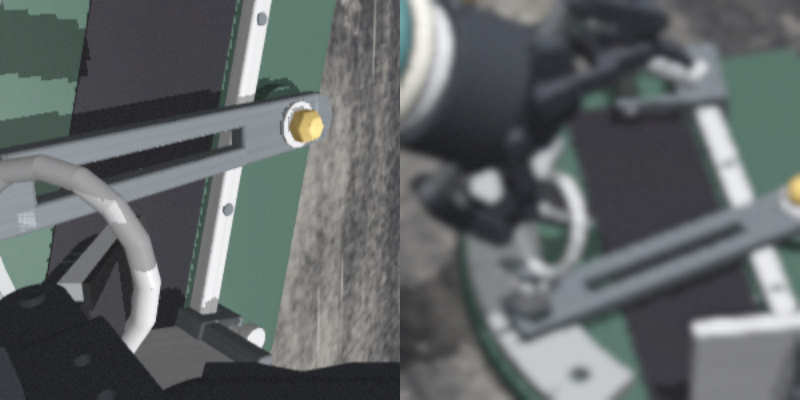

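Request:
drive_tool(rows=[1, 0, -0.005, 0.0043, 0, 0, 0, 1, 0, -0.012, 0.0104, 0, 0, 0, 1, 0, -0.012, 0.0104, 0, 0, 0])

```text
clock: 7.8
ee_pos: [0.571, -0.2195, 0.1199]
orientation: [0.3, 0.646, 0.637, 0.294]
wrist_force: [-0.1, 0.7, -0.1]
width: 0.996
gripper_force: 0.0
```

```bash
python3 -c "
from go import *
d,s=snap('wrist','w8');print(s['ee_pos'],s['wrist_force'],s['gripper_force'])
f=240/np.tan(np.radians(d['fov_y'])/2);E=np.linalg.inv(np.array(d['hand_eye']))
im=cv2.resize(cv2.imread('pics/w8.png')[140:440,60:360],(600,600))
Rc=R(s['orientation']);yw=-.018;ax=np.array([np.cos(yw),np.sin(yw),0]);up=np.array([0,0,1.]);ay=np.cross(up,ax)
tl=np.sin(np.radians(25))*ax+np.cos(np.radians(25))*up
for lift,col in ((0,(0,0,255)),(.009,(0,255,255))):
  C=np.array([.6765,-.2205,.096+lift])-.159*ax
  for v in (26*tl,26*ay,-26*ay,18.4*(tl+ay),18.4*(tl-ay)):
    p=Rc.T@(C+.001*v-s['ee_pos']);c=E[:3,:3]@p+E[:3,3];u,w=d['cx']+f*c[0]/c[2],d['cy']+f*c[1]/c[2]
    cv2.circle(im,(int((u-60)*2),int((w-140)*2)),3,col,-1)
cv2.imwrite('pics/c8.png',im)"
```

```text
[ 0.57097115 -0.21946863  0.11990389] [-0.05349738  0.70184543 -0.10006841] 0.0
```

View pics/c8.png

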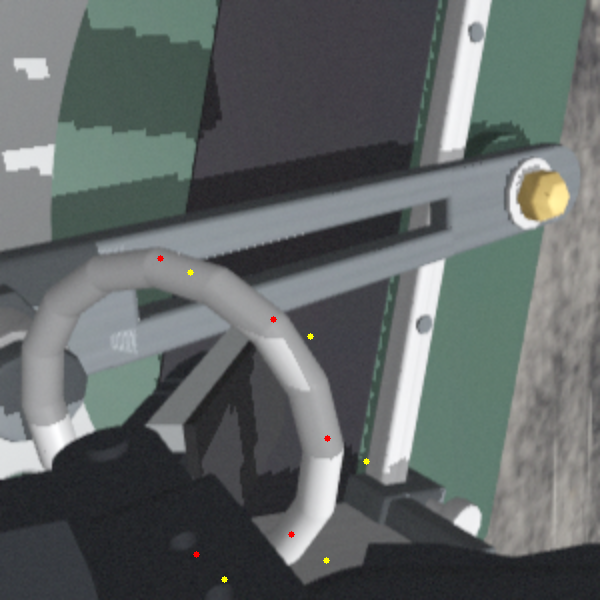

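The ring matches the prediction for pin home at -15° (red points), not the 9 mm-up prediction (yellow). I'll centre the finger and withdraw.

Request:
drive_tool(rows=[1, 0, -0.008, 0.007, 0, 0, 0, 1, 0, -0.008, -0.02, 0, 0, 0, 1, 0, -0.008, -0.06, 0, 0, 0, 1, 0, -0.008, -0.1, 0, 0, 0, 1, 0, -0.008, -0.15, 0, 0, 0, 1, 0, -0.008, -0.2, 0, 0, 0, 1, 0, -0.008, -0.25, 0, 0, 0, 1, 0, -0.008, -0.25, 0, 0, 0])

```text
clock: 8.65
ee_pos: [0.4727, -0.219, 0.2009]
orientation: [0.303, 0.646, 0.636, 0.294]
wrist_force: [0.9, -0.9, 0.2]
width: 1.002
gripper_force: 0.0
```

```bash
python3 -c "
from go import *
d,s=snap('wrist','w9');print(s['ee_pos'],s['wrist_force'],s['gripper_force'])
f=240/np.tan(np.radians(d['fov_y'])/2);E=np.linalg.inv(np.array(d['hand_eye']))
im=cv2.resize(cv2.imread('pics/w9.png')[60:360,60:360],(600,600))
Rc=R(s['orientation']);yw=-.018;ax=np.array([np.cos(yw),np.sin(yw),0]);up=np.array([0,0,1.]);ay=np.cross(up,ax)
tl=np.sin(np.radians(25))*ax+np.cos(np.radians(25))*up
for lift,col in ((0,(0,0,255)),(.009,(0,255,255))):
  C=np.array([.6765,-.2205,.096+lift])-.159*ax
  for v in (26*tl,26*ay,-26*ay,-26*tl):
    p=Rc.T@(C+.001*v-s['ee_pos']);c=E[:3,:3]@p+E[:3,3];u,w=d['cx']+f*c[0]/c[2],d['cy']+f*c[1]/c[2]
    cv2.circle(im,(int((u-60)*2),int((w-60)*2)),3,col,-1)
cv2.imwrite('pics/c9.png',im)"
```

```text
[ 0.47271985 -0.21895077  0.20093841] [ 0.94368775 -0.86371924  0.22114334] 0.0
```

View pics/c9.png

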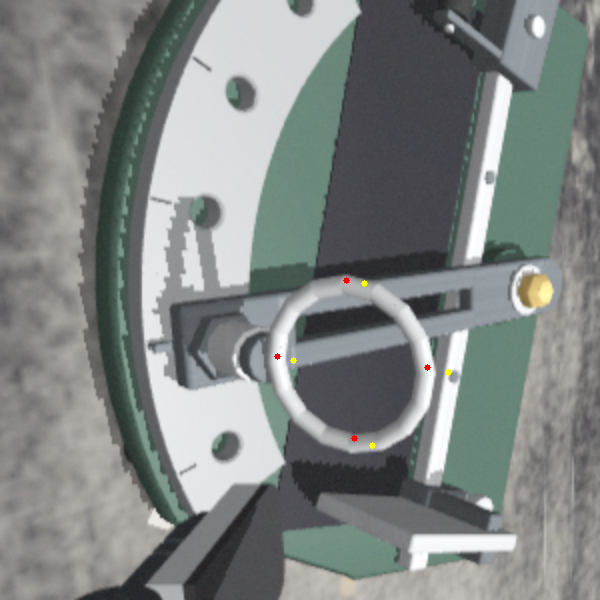

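The ring sits on the home prediction. Three free holes show on the left and one on the right, and the gripper is clear, so I'm handing in.

```bash
python3 -c "
from bench import r
print(r.close_job())"
```

```text
the job is handed in; nothing more can be done
None
```

I lifted the spring pin, swung the guide arm one hole to the right (the length stop's side) and let the pin drop home there. The last wrist picture shows it seated and the gripper clear; the job is handed in, but no verdict came back.

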